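Slide the wide cup under the coffee machine's nozzle and start the machine

TASK

Slide the wide, low cup along the counter, without lifting or tipping it, until it stands centred under the coffee machine's nozzle. Then press the start button on top of the machine right down and let it go. Leave the other things on the counter where they are.

Things in the scene. Friction and masses are not known exactly. Their poses are not given: they have to be found in the camera images.
- cup: the wide, low terracotta cup without a handle, loose, about 0.35 kg: 112 mm across the rim, 65 mm high, open at the top, wall 5 mm; the side is nearly upright from 22 mm up (110 mm across there) and draws in to a foot 84 mm across. Origin: centre of its underside, z up along its axis
- machine: black coffee machine, fixed. Origin: on the counter straight below the nozzle; z up, x from the open mouth to the back column. Head 110 mm wide, from x = -0.055 back to the column, underside 140 mm and top 270 mm above the counter. Column 130 mm wide, front face at x = +0.08, water tank behind to x = +0.265. Under the head it is open in front and at both sides
- nozzle (a point): lower end of the coffee nozzle, a steel tube 22 mm across that hangs from the head; this point is on its axis, 100 mm above the counter. The cup's centre belongs straight below it; a thin steel grille, 120 mm square and flush with the counter (no step), lies there
- start_top (a point): centre of the upper face of the round grey start button, 36 mm across, in a steel housing on top of the machine's head above the nozzle; it is pressed straight down
- start (a joint): travel of the start button in m: 0 up, 0.006 fully down; it springs back, 5 N at the bottom
- mug: tall terracotta mug with a handle, 80 mm across, 100 mm high; bystander, origin at the centre of its underside
- sugar: glass sugar jar with a wooden lid, 80 mm across, 120 mm high; bystander, origin at the centre of its underside
- bowl: wooden fruit bowl on a white foot, 170 mm across, 92 mm high; bystander, origin at the centre of its underside
- spoon: steel spoon lying flat, 150 mm long, under 25 mm high; bystander, origin near its middle, x along it
- vase: small bulbous terracotta vase, 84 mm across, 110 mm high; bystander, origin at the centre of its underside
Things that resemble listed ones, but are neither listed nor needed, are in the scene too. Leave any blue look-alike of the cup alone.

How it is judged:
On the way, in this order (a step that is already met when the one before it is completed fails the run):
1. the cup stands still with its centre within 20 mm of the point below the nozzle (horizontal distance between cup and nozzle below 0.02 m and linear speed of cup below 0.02 m/s and angle between cup's own z axis and vertical below 0.1 rad), for 0.3 s.
2. the start button is pressed down (at least 4.5 of its 6 mm) (value of joint start above 0.0045 m), for 0.05 s.
At the end, for the whole second after the job is handed in: The cup stands upright and at rest on the counter, its centre within 20 mm (horizontally) of the nozzle's axis; the start button has been pressed after that and is up again (horizontal distance between cup and nozzle below 0.02 m and angle between cup's own z axis and vertical below 0.1 rad and height (world z) of cup below 0.005 m and linear speed of cup below 0.01 m/s and value of joint start below 0.002 m); the robot touches nothing.
It fails at once if the cup is lifted more than 12 mm off the counter (height (world z) of cup above 0.012 m).
It fails at once if the cup is tipped by more than 20 degrees (angle between cup's own z axis and vertical above 0.35 rad).
It fails at once if the mug, sugar jar, bowl, spoon or vase is moved by more than 30 mm (distance of any of mug, sugar, bowl, spoon, vase from where it was at the start of the episode above 0.03 m).
It also fails if it takes over 48 s, if anything falls off the work surface, if the arm or the gripper's body presses on something with over 40 N, if the wrist force passes 120 N, or if a joint passes its speed limit or range.

ROBOT

A 7-joint arm with a two-finger parallel gripper is mounted at the origin on the work surface. World frame = base frame: x ahead of the robot, y to its left, z up, the work surface at z = 0. Lengths are in m, angles in rad, forces in N, time in s.
With the tool pointing down it reaches from about 0.425 to 0.875 m from the base axis. Payload 4.7 kg.
Tool frame: the origin (TCP) lies where the fingers leave the gripper's body, on its centre line; the fingertips stand 70 mm ahead of it and the grasp point (between the pads) lies 51 mm ahead of it; z points along the fingers, y is the line along which they close (so a half turn about z gives the same grasp; the last joint's range is limited). The gripper opens to 87 mm and grips with 3 to 60 N. Pads are 19 mm wide; open, the fingers measure 117 mm over their backs; the gripper's body (75 mm by 190 mm) begins 51 mm behind the grasp point.
Start: joints at [1.189, 0.321, -0.07, 1.45, 0.023, 1.371, -0.057], TCP at [0.251, -0.6, 0.292] pointing down, gripper open.
Joint ranges: [-2.86, 2.86], [-0.3, 2.09], [-1.38, 1.24], [0.06, 2.45], [-1.56, 4.7], [0.09, 2.05], [-2.69, 2.69]. Speed limits (rad/s): [2.57, 2.57, 3.14, 3.14, 3.14, 3.14, 3.14].

INTERFACE

Orientations are given as a rotation vector (axis times angle).
In Python, from bench import get_state, get_image, get_calibration, close_job gives the robot as it stands.
- The arm moves only by the tool send_rows, never from a script. Its argument "rows" is a list of rows, each an object of numbers: "hand": the finger opening in mm, from 0 to 87; "x", "y", "z": the shift along the world's x, y, z in mm; "roll": the turn about the world's z in degrees. A call has 1 to 10 rows; each row shifts and turns the commanded pose from where the row before left it; what a row does not reach is not made up. A row lasts 1/10 s, in which the tool goes at most 50 mm and 8.59 degrees, less where a joint would pass 70% of its speed; a pose out of reach is approached as far as the arm can. A call is refused whole if a number of a shift passes 50 or a number of a turn 8.59, either way. A call with a gripper value outside its range is refused whole. The fingers move at their own pace and stop on an object; "force" is the grip in N (left out, the last holds). Time passes only in rows, so rows that do not move let the fingers close. It gives the time, the measured TCP pose, the force, the opening and the grip force at its end, in the units of the state.
- get_state(): the state, without advancing time (a new reading comes with each control period).
- get_image(name): name is "scene" or "top"; returns the picture (400x640x3 uint8, blue, green, red); there is no depth.
- get_calibration(name): a dict with "mtx" (3x3 intrinsics, pixels), "world_from_camera" (4x4, takes a point from camera to world coordinates). Camera axes: x right, y down, z forward; pixel columns grow to the right and rows downward; lengths in m; the calibration is good to about 2 mm. A picture is of the moment at which its call begins. get_calibration takes no time and is no camera call.
- close_job(): hands the job in; it is judged then, once.
The state is a dict: "time": time; "joint_positions": joint angles; "qd": joint speeds; "joint_torque": joint torques, N m; "position": TCP position; "tool_rot": TCP orientation; "ft_force": force on the tool from outside, world axes, zero at the start; "torque": the same for the moment, N m; "grip_width": opening from 0.0 (shut) to 1.0 (fully open); "grip_force": force on a finger pad.
Only numpy, scipy, OpenCV 4.12 (cv2) and the standard library are available. Lean on these libraries where they do the work, as an engineer would, in place of code of your own. Each camera call takes 0.05 s, during which the arm holds its last target. There are 200 camera calls.

## Working session

There is one attempt and no reset: what is moved stays moved. The work goes in short steps, Python scripts to look and compute and a tool call to move; the robot and the scene stay as the last step left them, time stands still between calls to the robot, and variables do not carry over. Pictures are saved under pics/ and viewed, at most 10 in all, crops included, and the job is handed in when it is done.

Besides the shell and the picture viewer there is one more tool, called after "Emit:" as name([rows], argument=value, ...), one row to a line, values as JSON. send_rows: Moves the arm, as the interface text tells. Its arguments: {"type":"object","properties":{"rows":{"type":"array","items":{"type":"object","properties":{"hand":{"type":"number"},"x":{"type":"number"},"y":{"type":"number"},"z":{"type":"number"},"roll":{"type":"number"}}}},"force":{"type":"number"}},"required":["rows"]}

```bash
mkdir -p pics; python3 - <<'E'
from bench import *
import cv2
for n in("scene","top"):
    cv2.imwrite(f"pics/{n}0.png",get_image(n)); c=get_calibration(n); print(n,c["mtx"],c["world_from_camera"])
s=get_state();print(s["time"],s["position"],s["tool_rot"])
E
```

```text
scene [[442.98415872   0.         314.59587088]
 [  0.         442.98415872 198.92865204]
 [  0.           0.           1.        ]] [[-0.71230674  0.54767038 -0.43894904  1.08909044]
 [ 0.70186594  0.55419345 -0.44749728  0.44529691]
 [-0.00181833 -0.62683871 -0.77914692  1.11861331]
 [ 0.          0.          0.          1.        ]]
top [[481.1710133    0.         319.42008156]
 [  0.         481.1710133  196.7422023 ]
 [  0.           0.           1.        ]] [[ 0.01385674 -0.98717862  0.15901687  0.36938304]
 [-0.9997596  -0.01097584  0.01898097 -0.11120548]
 [-0.01699226 -0.15924166 -0.98709339  1.53490154]
 [ 0.          0.          0.          1.        ]]
0.1 [ 0.25042378 -0.59941126  0.29123637] [-3.07858576e+00 -6.17352274e-01  6.86566395e-04]
```

View pics/scene0.png

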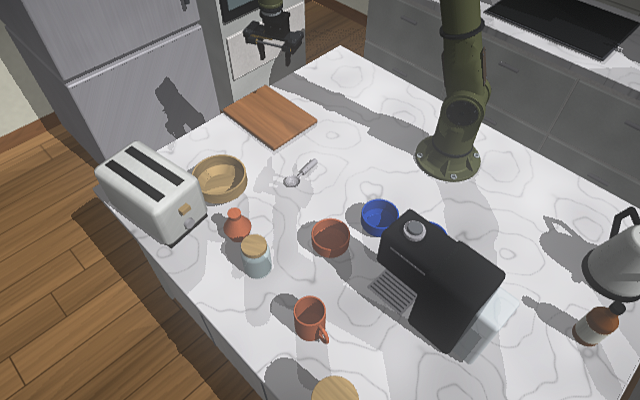

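View pics/top0.png

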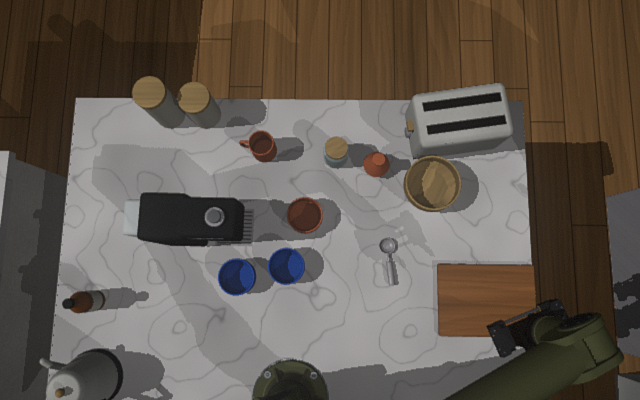

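The top view shows the cup at about (305,215), the button at about (214,216), the grille at about x 245, and the machine's mouth facing world -y. The blue look-alikes are at (237,277) and (287,266). Next I'll measure the cup and button precisely.

```bash
cat > h.py <<'E'
from bench import *
import cv2, numpy as np
def ray(n,uv):
    c=get_calibration(n);M=np.array(c["world_from_camera"]);K=np.array(c["mtx"])
    d=M[:3,:3]@np.linalg.solve(K,[*uv,1.]);return M[:3,3],d/np.linalg.norm(d)
def onz(n,uv,z):
    o,d=ray(n,uv);return o+d*(z-o[2])/d[2]
def tri(a,b):
    (o1,d1),(o2,d2)=ray("scene",a),ray("top",b)
    t=np.linalg.lstsq(np.c_[d1,-d2],o2-o1,rcond=None)[0]
    p,q=o1+t[0]*d1,o2+t[1]*d2;return (p+q)/2,np.linalg.norm(p-q)
def cup(im,n="top",near=(305,215),r=60):
    h=cv2.cvtColor(im,cv2.COLOR_BGR2HSV)
    m=((h[...,0]<12)|(h[...,0]>172))&(h[...,1]>100)&(h[...,2]>40)
    m=m.astype(np.uint8);k=np.zeros_like(m);cv2.circle(k,near,r,1,-1);m*=k
    cs=cv2.findContours(m,cv2.RETR_EXTERNAL,cv2.CHAIN_APPROX_NONE)[0]
    c=cv2.convexHull(max(cs,key=cv2.contourArea))
    # fit circle of the rim at z=.065 in world
    P=np.array([onz(n,p[0],.065)[:2] for p in c]);(x,y),R=cv2.minEnclosingCircle((P*1000).astype(np.float32))
    return x,y,R,cv2.boundingRect(c)
E
python3 - <<'E'
from h import *
t=cv2.imread("pics/top0.png");s=cv2.imread("pics/scene0.png")
print(cup(t,r=35)); print(cup(s,"scene",(330,238),32))
a=cv2.resize(t[175:265,120:260],None,fx=5,fy=5,interpolation=2)
b=cv2.resize(s[200:330,360:480],None,fx=4,fy=4,interpolation=2)
a=cv2.copyMakeBorder(a,0,70,0,0,0) ;b=b
cv2.imwrite("pics/ca.png",a[:450]);cv2.imwrite("pics/cb.png",b)
for n,uv,z in(("top",(262,146),.1),("top",(336,147),.12),("top",(237,277),.06),("top",(287,266),.06),("top",(376,164),.11)):print(uv,onz(n,uv,z).round(3))
E
```

```text
(549.69873046875, -37.440093994140625, 55.541526794433594, (287, 198, 36, 35))
(561.9660034179688, -29.98106575012207, 65.24998474121094, (312, 219, 36, 38))
(262, 146) [0.757 0.095 0.1  ]
(336, 147) [ 0.75  -0.132  0.12 ]
(237, 277) [0.358 0.164 0.06 ]
(287, 266) [0.393 0.013 0.06 ]
(376, 164) [ 0.701 -0.254  0.11 ]
```

View pics/ca.png

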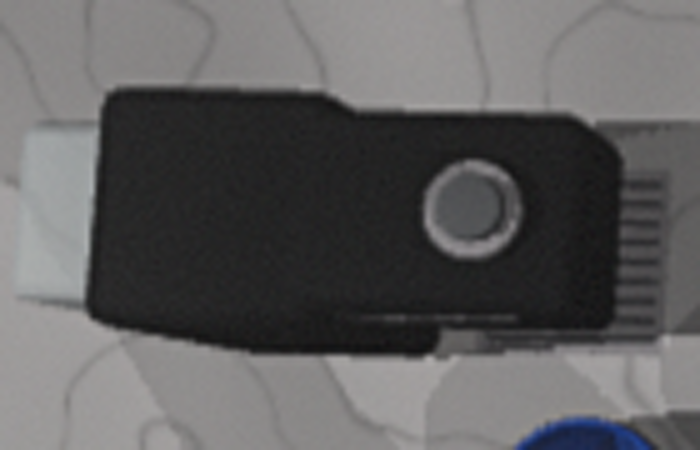

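View pics/cb.png

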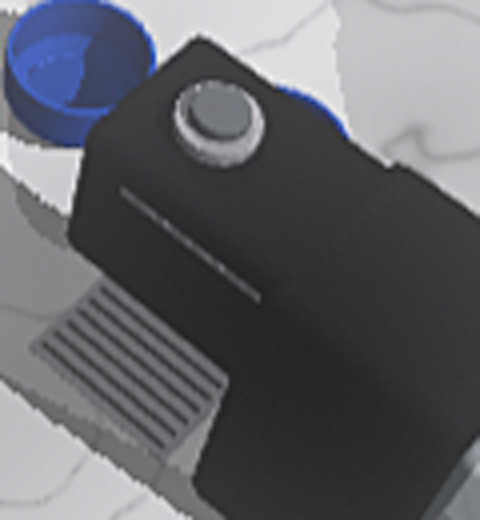

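The crops put the button centre at top (213,216) and scene (414.6,227.1). The front edge of the grille runs from top (253,209) to (251.6,242.6), and its scene corners are (368.4,286.4) and (401,312.2).

```bash
python3 - <<'E'
from h import *
print(tri((414.6,227.1),(213.1,216.0)))
for n,uv in(("top",(253,209)),("top",(251.6,242.6)),("scene",(368.4,286.4)),("scene",(401,312.2))):print(n,onz(n,uv,0).round(4))
# head top corners z=.27 : right edge
for uv in((244,207),(242,239)):print(onz("top",uv,.27).round(4))
print("spoon",onz("top",(389,245),.01),onz("top",(394,284),.01))
# visible extent of cup from scene, foot
E
```

```text
(array([0.51654828, 0.1892458 , 0.28918182]), np.float64(0.002202897320959679))
top [0.5742 0.132  0.    ]
top [0.4661 0.1326 0.    ]
scene [0.5722 0.1322 0.    ]
scene [0.5679 0.2443 0.    ]
[0.5433 0.1135 0.27  ]
[0.4582 0.1154 0.27  ]
spoon [ 0.4634292  -0.30333513  0.01      ] [ 0.34265329 -0.3177517   0.01      ]
```

Emit:
send_rows([
  {"x": 25, "y": 37, "roll": 5.6, "hand": 40},
  {"x": 25, "y": 37, "roll": 5.6, "hand": 40},
  {"x": 25, "y": 37, "roll": 5.6, "hand": 40},
  {"x": 25, "y": 37, "roll": 5.6, "hand": 40},
  {"x": 25, "y": 37, "roll": 5.6, "hand": 40},
  {"x": 25, "y": 37, "roll": 5.6, "hand": 40},
  {"x": 25, "y": 37, "roll": 5.6, "hand": 40},
  {"x": 25, "y": 37, "roll": 5.6, "hand": 40},
  {"x": 25, "y": 37, "roll": 5.6, "hand": 40},
  {"x": 25, "y": 37, "roll": 5.6, "hand": 40},
])

```text
schema error: expected keys hand, x, y, z, roll
```

Emit:
send_rows([
  {"x": 25, "y": 38, "roll": 5.6},
  {"x": 24, "y": 38, "roll": 5.6},
  {"hand": 40},
  {"hand": 40},
])

```text
schema error: expected keys hand, x, y, z, roll
```

Emit:
send_rows([
  {"hand": 40, "x": 25, "y": 37, "z": 0, "roll": 5.6},
  {"hand": 40, "x": 25, "y": 37, "z": 0, "roll": 5.6},
  {"hand": 40, "x": 25, "y": 37, "z": 0, "roll": 5.6},
  {"hand": 40, "x": 25, "y": 37, "z": 0, "roll": 5.6},
  {"hand": 40, "x": 25, "y": 37, "z": 0, "roll": 5.6},
  {"hand": 40, "x": 25, "y": 37, "z": 0, "roll": 5.6},
  {"hand": 40, "x": 25, "y": 37, "z": 0, "roll": 5.6},
  {"hand": 40, "x": 25, "y": 37, "z": 0, "roll": 5.6},
  {"hand": 40, "x": 25, "y": 37, "z": 0, "roll": 5.6},
  {"hand": 40, "x": 25, "y": 37, "z": 0, "roll": 5.6},
])

```text
time: 1.1
position: [0.5011, -0.2281, 0.2921]
tool_rot: [-2.426, -1.996, 0.0]
ft_force: [0.2, -0.0, 0.2]
grip_width: 0.458
grip_force: 0.0
```

Emit:
send_rows([
  {"hand": 40, "x": 25, "y": 38, "z": 0, "roll": 5.6},
  {"hand": 40, "x": 24, "y": 38, "z": 0, "roll": 5.6},
  {"hand": 40, "x": 0, "y": 0, "z": 0, "roll": 0},
  {"hand": 40, "x": 0, "y": 0, "z": 0, "roll": 0},
  {"hand": 40, "x": 0, "y": 0, "z": 0, "roll": 0},
])

```text
time: 1.6
position: [0.5489, -0.1552, 0.2918]
tool_rot: [-2.226, -2.216, 0.002]
ft_force: [-0.5, 0.1, -1.0]
grip_width: 0.46
grip_force: 0.0
```

Emit:
send_rows([
  {"hand": 40, "x": 0, "y": 0, "z": -48, "roll": 0},
  {"hand": 40, "x": 0, "y": 0, "z": -48, "roll": 0},
  {"hand": 40, "x": 0, "y": 0, "z": -45, "roll": 0},
  {"hand": 40, "x": 0, "y": 0, "z": -40, "roll": 0},
  {"hand": 40, "x": 0, "y": 0, "z": -27, "roll": 0},
  {"hand": 40, "x": 0, "y": 15, "z": 0, "roll": 0},
  {"hand": 40, "x": 0, "y": 15, "z": 0, "roll": 0},
  {"hand": 40, "x": 0, "y": 10, "z": 0, "roll": 0},
  {"hand": 40, "x": 0, "y": 10, "z": 0, "roll": 0},
  {"hand": 40, "x": 0, "y": 10, "z": 0, "roll": 0},
])

```text
time: 2.6
position: [0.5507, -0.0934, 0.086]
tool_rot: [2.221, 2.217, 0.001]
ft_force: [-0.3, -4.2, 2.1]
grip_width: 0.46
grip_force: 1.8
```

```bash
python3 - <<'E'
from h import *
t=get_image("top");s=get_image("scene")
print(get_state()["position"],get_state()["ft_force"]);print(cup(t,r=50))
cv2.imwrite("pics/p1.png",np.vstack([cv2.resize(t[150:280,160:400],None,fx=2,fy=2),cv2.resize(s[150:310,240:480],None,fx=2,fy=2)]))
E
```

```text
[ 0.55045862 -0.09237279  0.08558186] [0.80890396 0.02008035 0.63008394]
(548.9334716796875, -26.968570709228516, 53.561988830566406, (286, 198, 19, 35))
```

View pics/p1.png

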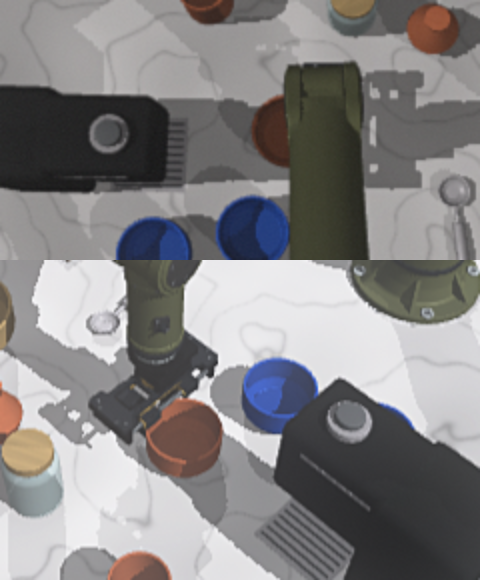

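The cup now sits in the finger cradle, with its top-view left edge at 286 px, and nothing else has moved. I'll push it diagonally to line it up with the nozzle.

Emit:
send_rows([
  {"hand": 40, "x": -3, "y": 10, "z": 0, "roll": 0},
  {"hand": 40, "x": -4, "y": 15, "z": 0, "roll": 0},
  {"hand": 40, "x": -5, "y": 18, "z": 0, "roll": 0},
  {"hand": 40, "x": -5, "y": 18, "z": 0, "roll": 0},
  {"hand": 40, "x": -5, "y": 18, "z": 0, "roll": 0},
  {"hand": 40, "x": -5, "y": 15, "z": 0, "roll": 0},
  {"hand": 40, "x": -4, "y": 10, "z": 0, "roll": 0},
  {"hand": 40, "x": -3, "y": 5, "z": 0, "roll": 0},
  {"hand": 40, "x": 0, "y": 0, "z": 0, "roll": 0},
  {"hand": 40, "x": 0, "y": 0, "z": 0, "roll": 0},
])

```text
time: 3.7
position: [0.5145, 0.0158, 0.0835]
tool_rot: [-2.222, -2.218, 0.002]
ft_force: [0.0, -0.1, -0.1]
grip_width: 0.46
grip_force: 0.0
```

```bash
python3 - <<'E'
from h import *
t=get_image("top");s=get_image("scene")
print(get_state()["position"],get_state()["ft_force"])
cv2.imwrite("pics/p2.png",np.vstack([cv2.resize(t[170:270,160:340],None,fx=3,fy=3),cv2.resize(s[210:310,280:460],None,fx=3,fy=3)]))
E
```

```text
[0.51463237 0.01552764 0.08348183] [ 0.4856483  -0.00089588 -0.41414491]
```

View pics/p2.png

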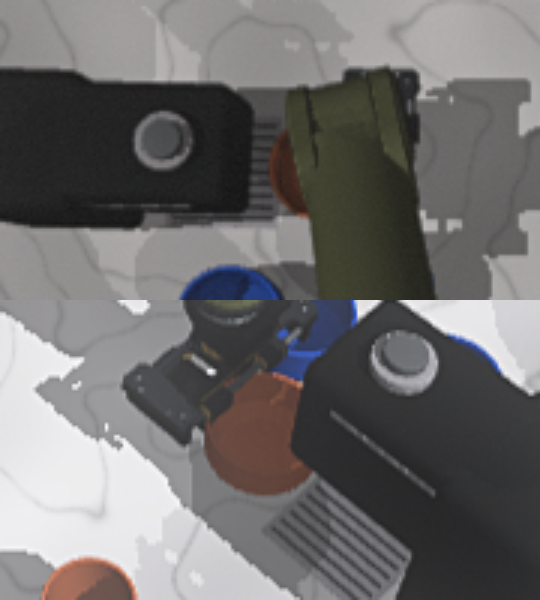

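The cup's leading edge is at top x≈250 px, and in the scene view its left edge is at u≈348 and its bottom at v≈274. I'll fit its position from these silhouette extremes.

```bash
cat >> h.py <<'E'
from scipy.optimize import least_squares
def sil(n,x,y):
    c=get_calibration(n);M=np.linalg.inv(np.array(c["world_from_camera"]));K=np.array(c["mtx"])
    a=np.linspace(0,6.283,240);P=[]
    for z,r in((.065,.056),(.022,.055),(.011,.05),(0,.042)):P+=list(np.c_[x+r*np.cos(a),y+r*np.sin(a),0*a+z])
    q=(np.array(P)@M[:3,:3].T+M[:3,3])@K.T;return q[:,:2]/q[:,2:]
def meas(im,box):
    u0,v0,u1,v1=box;h=cv2.cvtColor(im,cv2.COLOR_BGR2HSV).astype(int)
    m=((h[...,0]<12)|(h[...,0]>172))&(h[...,1]>90)&(h[...,2]>40)
    k=np.zeros(m.shape,bool);k[v0:v1,u0:u1]=1
    n,l,st,_=cv2.connectedComponentsWithStats((m&k).astype(np.uint8));i=1+np.argmax(st[1:,4]);return st[i]
def fit(obs,x0=(.515,.1)):
    # obs: (cam, axis, 'min'/'max', value)
    f=lambda p:[getattr(sil(n,*p)[:,a],w)()-v for n,a,w,v in obs]
    r=least_squares(f,x0);return r.x,r.fun
E
python3 - <<'E'
from h import *
t=get_image("top");s=get_image("scene")
a=meas(t,(200,190,330,260));b=meas(s,(330,220,440,300));print(a,b)
print(fit([("top",0,"min",a[0]-.5),("scene",0,"min",b[0]-.5),("scene",1,"max",b[1]+b[3]-.5)]))
t=cv2.imread("pics/top0.png");s=cv2.imread("pics/scene0.png") # check on the unobstructed start
a=meas(t,(270,190,340,240));b=meas(s,(305,210,360,270))
print(fit([("top",0,"min",a[0]-.5),("scene",0,"min",b[0]-.5),("scene",1,"max",b[1]+b[3]-.5)],(.55,-.04)))
E
```

```text
[250 213  13  30 200] [349 234  35  41 868]
(array([0.5135632 , 0.07514063]), array([-0.16693882, -0.11357762, -0.11240075]))
(array([ 0.54724128, -0.0393727 ]), array([0.32247495, 0.21683369, 0.2461984 ]))
```

The cup is at (0.514, 0.075), still touching the fingers, and it needs about 115 mm more in y. The gripper body is wider than the fingers, so the machine's head will block it about 30–40 mm short. The last stretch therefore has to be a short glide, so I'll test how far the cup glides with a gentle push in the open.

Emit:
send_rows([
  {"hand": 40, "x": 0, "y": 10, "z": 0, "roll": 0},
  {"hand": 40, "x": 0, "y": 30, "z": 0, "roll": 0},
  {"hand": 40, "x": 0, "y": 0, "z": 0, "roll": 0},
  {"hand": 40, "x": 0, "y": 0, "z": 0, "roll": 0},
  {"hand": 40, "x": 0, "y": 0, "z": 0, "roll": 0},
])

```text
time: 4.4
position: [0.5155, 0.055, 0.0841]
tool_rot: [-2.224, -2.219, 0.001]
ft_force: [0.3, -0.2, -0.7]
grip_width: 0.462
grip_force: 0.0
```

```bash
cat > m.py <<'E'
from h import *
t=get_image("top");s=get_image("scene");st=get_state()
print(st["time"],st["position"].round(4) if hasattr(st["position"],"round") else st["position"],st["ft_force"])
b=meas(s,(330,220,470,300));print(b)
print(fit([("scene",0,"min",b[0]-.5),("scene",1,"max",b[1]+b[3]-.5)],(.515,.13)))
cv2.imwrite("pics/cur.png",np.vstack([cv2.resize(t[170:260,160:340],None,fx=3,fy=3),cv2.resize(s[200:310,280:460],None,fx=3,fy=3)]))
E
python3 m.py
```

```text
4.5 [0.5155 0.0545 0.0841] [-0.7648634  -0.36010839 -0.53199335]
[362 245  35  41 666]
(array([0.51276212, 0.1247975 ]), array([0., 0.]))
```

At a commanded 0.3 m/s the cup glided about 10 mm. If it stops short under the head I can't reach it again, so I'll calibrate the push first. I'll hook the cup from inside its near wall, pull it back and practise in the open.

Emit:
send_rows([
  {"hand": 40, "x": 0, "y": -10, "z": 40, "roll": 0},
  {"hand": 0, "x": 0, "y": 0, "z": 40, "roll": 0},
  {"hand": 0, "x": -1, "y": 15, "z": 0, "roll": 0},
  {"hand": 0, "x": -1, "y": 15, "z": 0, "roll": 0},
  {"hand": 0, "x": 0, "y": 10, "z": 0, "roll": 0},
  {"hand": 0, "x": 0, "y": 5, "z": 0, "roll": 0},
  {"hand": 0, "x": 0, "y": 0, "z": 0, "roll": 0},
  {"hand": 0, "x": 0, "y": 0, "z": 0, "roll": 0},
])

```text
time: 5.3
position: [0.5135, 0.0895, 0.1639]
tool_rot: [-2.224, -2.218, 0.001]
ft_force: [-0.5, -0.0, -0.6]
grip_width: 0.013
grip_force: 0.0
```

Emit:
send_rows([
  {"hand": 0, "x": 0, "y": 1, "z": -15, "roll": 0},
  {"hand": 0, "x": 0, "y": 0, "z": -10, "roll": 0},
  {"hand": 0, "x": 0, "y": 0, "z": -5, "roll": 0},
  {"hand": 0, "x": 0, "y": 0, "z": -5, "roll": 0},
  {"hand": 0, "x": 0, "y": 0, "z": -5, "roll": 0},
])

```text
time: 5.8
position: [0.5136, 0.0912, 0.1237]
tool_rot: [-2.224, -2.219, 0.0]
ft_force: [0.8, -0.2, -0.1]
grip_width: 0.003
grip_force: 0.0
```

```bash
python3 m.py
```

```text
5.9 [0.5132 0.0911 0.1236] [ 0.90192998 -0.05247338  0.25312002]
[365 256  32  30 468]
(array([0.50672439, 0.13075814]), array([ 0.00000000e+00, -5.68434189e-14]))
```

View pics/cur.png

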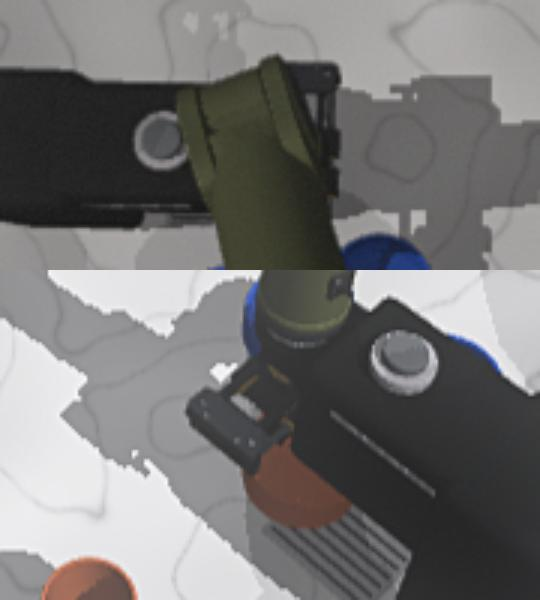

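The picture shows the hand just in front of the head with no contact, and the closed fingertips inside the cup's near wall. I'll go down and then drag back.

Emit:
send_rows([
  {"hand": 0, "x": 0, "y": 0, "z": -10, "roll": 0},
  {"hand": 0, "x": 0, "y": 0, "z": -10, "roll": 0},
  {"hand": 0, "x": 0, "y": 0, "z": -10, "roll": 0},
  {"hand": 0, "x": 0, "y": -5, "z": 0, "roll": 0},
  {"hand": 0, "x": 0, "y": -10, "z": 0, "roll": 0},
  {"hand": 0, "x": 0, "y": -15, "z": 0, "roll": 0},
  {"hand": 0, "x": 0, "y": -15, "z": 0, "roll": 0},
  {"hand": 0, "x": 0, "y": -15, "z": 0, "roll": 0},
])

```text
time: 6.7
position: [0.5136, 0.0301, 0.0945]
tool_rot: [2.224, 2.218, 0.0]
ft_force: [0.8, 2.7, -0.6]
grip_width: 0.002
grip_force: 0.7
```

Emit:
send_rows([
  {"hand": 0, "x": 0, "y": -20, "z": 0, "roll": 0},
  {"hand": 0, "x": 0, "y": -20, "z": 0, "roll": 0},
  {"hand": 0, "x": 0, "y": -20, "z": 0, "roll": 0},
  {"hand": 0, "x": 0, "y": -20, "z": 0, "roll": 0},
  {"hand": 0, "x": 0, "y": -15, "z": 0, "roll": 0},
  {"hand": 0, "x": 0, "y": -5, "z": 0, "roll": 0},
  {"hand": 0, "x": 0, "y": 4, "z": 0, "roll": 0},
  {"hand": 0, "x": 0, "y": 0, "z": 40, "roll": 0},
  {"hand": 0, "x": 0, "y": 0, "z": 30, "roll": 0},
  {"hand": 0, "x": 0, "y": -10, "z": 0, "roll": 0},
])

```text
time: 7.7
position: [0.5166, -0.0725, 0.1689]
tool_rot: [2.214, 2.219, 0.008]
ft_force: [0.8, -0.4, 0.6]
grip_width: 0.007
grip_force: 0.0
```

Emit:
send_rows([
  {"hand": 0, "x": 0, "y": -45, "z": 0, "roll": 0},
  {"hand": 0, "x": 0, "y": -30, "z": -30, "roll": 0},
  {"hand": 0, "x": 0, "y": 0, "z": -45, "roll": 0},
  {"hand": 0, "x": 0, "y": 0, "z": 0, "roll": 0},
])

```text
time: 8.1
position: [0.5089, -0.1494, 0.0836]
tool_rot: [-2.218, -2.21, 0.008]
ft_force: [-2.0, -0.3, -0.6]
grip_width: 0.003
grip_force: 0.0
```

```bash
sed -i 's/(330,220,470,300)/(300,190,470,300)/' m.py; python3 m.py; python3 -c "
from h import *
print(meas(get_image('top'),(200,190,330,245)))"
```

```text
8.2 [ 0.5131 -0.1485  0.0888] [ 0.67713966 -0.27122183  0.50912372]
[322 211  38  31 397]
(array([ 0.4898062 , -0.05677935]), array([0.00000000e+00, 2.84217094e-14]))
[ 286  210   36   35 1017]
```

```bash
python3 -c "
from h import *
b=[286,210,36,35]
print(fit([('top',0,'min',b[0]-.5),('top',0,'max',b[0]+b[2]-.5),('top',1,'min',b[1]-.5),('top',1,'max',b[1]+b[3]-.5)],(.51,-.03)),get_state()['position'])"
```

```text
(array([ 0.51281017, -0.03537807]), array([-0.2542837 ,  0.25242298, -0.96680793,  0.9678459 ])) [ 0.51438206 -0.14855925  0.09027026]
```

The cup is back at (0.513, -0.035). I'll run a full-speed practice push that stops well short of the machine.

Emit:
send_rows([
  {"hand": 0, "x": -1, "y": 20, "z": -3, "roll": 0},
  {"hand": 0, "x": 0, "y": 20, "z": 0, "roll": 0},
  {"hand": 0, "x": 0, "y": 0, "z": 0, "roll": 0},
  {"hand": 0, "x": 0, "y": 50, "z": 0, "roll": 0},
  {"hand": 0, "x": 0, "y": 50, "z": 0, "roll": 0},
  {"hand": 0, "x": 0, "y": -5, "z": 0, "roll": 0},
  {"hand": 0, "x": 0, "y": -45, "z": 0, "roll": 0},
  {"hand": 0, "x": 0, "y": -50, "z": 0, "roll": 0},
  {"hand": 0, "x": 0, "y": -30, "z": 0, "roll": 0},
  {"hand": 0, "x": 0, "y": 0, "z": 0, "roll": 0},
])

```text
time: 9.25
position: [0.5131, -0.1465, 0.088]
tool_rot: [2.229, 2.207, -0.002]
ft_force: [-0.2, 0.9, 0.6]
grip_width: 0.002
grip_force: 0.0
```

```bash
cat > n.py <<'E'
from h import *
b=meas(get_image('top'),(200,190,330,250));print(b)
print(fit([('top',0,'min',b[0]-.5),('top',0,'max',b[0]+b[2]-.5),('top',1,'min',b[1]-.5),('top',1,'max',b[1]+b[3]-.5)],(.51,.06)),get_state()['position'],get_state()["time"])
E
python3 n.py
```

```text
[ 249  212   36   36 1032]
(array([0.50362124, 0.07937945]), array([-0.66393352,  0.68079633, -0.44105432,  0.43459364])) [ 0.51328184 -0.14314834  0.08785128] 9.3
```

The glide was about 24 mm, with the cup drifting to x=0.504. I'll drag it further back and recentre it, then practise once more with a longer run and the fingers opened a little as a cradle.

Emit:
send_rows([
  {"hand": 0, "x": 0, "y": 0, "z": 40, "roll": 0},
  {"hand": 0, "x": 0, "y": 5, "z": 40, "roll": 0},
  {"hand": 0, "x": -3, "y": 45, "z": 0, "roll": 0},
  {"hand": 0, "x": -3, "y": 48, "z": 0, "roll": 0},
  {"hand": 0, "x": -3, "y": 48, "z": 0, "roll": 0},
  {"hand": 0, "x": 0, "y": 46, "z": 0, "roll": 0},
  {"hand": 0, "x": 0, "y": 0, "z": 0, "roll": 0},
  {"hand": 0, "x": 0, "y": 0, "z": -20, "roll": 0},
  {"hand": 0, "x": 0, "y": 0, "z": -30, "roll": 0},
  {"hand": 0, "x": 0, "y": 0, "z": -20, "roll": 0},
])

```text
time: 10.3
position: [0.5033, 0.0532, 0.0959]
tool_rot: [2.22, 2.222, 0.0]
ft_force: [-0.2, -0.3, 0.3]
grip_width: 0.009
grip_force: 0.0
```

Emit:
send_rows([
  {"hand": 0, "x": 0, "y": -10, "z": 0, "roll": 0},
  {"hand": 0, "x": 0, "y": -15, "z": 0, "roll": 0},
  {"hand": 0, "x": 2, "y": -22, "z": 0, "roll": 0},
  {"hand": 0, "x": 2, "y": -22, "z": 0, "roll": 0},
  {"hand": 0, "x": 2, "y": -22, "z": 0, "roll": 0},
  {"hand": 0, "x": 2, "y": -22, "z": 0, "roll": 0},
  {"hand": 0, "x": 2, "y": -22, "z": 0, "roll": 0},
  {"hand": 0, "x": 2, "y": -22, "z": 0, "roll": 0},
  {"hand": 0, "x": 0, "y": -22, "z": 0, "roll": 0},
  {"hand": 0, "x": 0, "y": -20, "z": 0, "roll": 0},
])

```text
time: 11.3
position: [0.5163, -0.1477, 0.0981]
tool_rot: [2.222, 2.219, 0.002]
ft_force: [0.7, 0.6, -1.4]
grip_width: 0.009
grip_force: 0.8
```

Emit:
send_rows([
  {"hand": 0, "x": 0, "y": -10, "z": 0, "roll": 0},
  {"hand": 0, "x": 0, "y": 4, "z": 0, "roll": 0},
  {"hand": 0, "x": 0, "y": 0, "z": 40, "roll": 0},
  {"hand": 0, "x": 0, "y": 0, "z": 35, "roll": 0},
  {"hand": 22, "x": 0, "y": -45, "z": 0, "roll": 0},
  {"hand": 22, "x": 0, "y": -40, "z": 0, "roll": 0},
  {"hand": 22, "x": 0, "y": 0, "z": -40, "roll": 0},
  {"hand": 22, "x": 0, "y": 0, "z": -42, "roll": 0},
  {"hand": 22, "x": 0, "y": 0, "z": 0, "roll": 0},
  {"hand": 22, "x": 0, "y": 0, "z": 0, "roll": 0},
])

```text
time: 12.3
position: [0.5159, -0.2364, 0.0899]
tool_rot: [-2.221, -2.221, -0.001]
ft_force: [0.8, -0.4, 1.1]
grip_width: 0.25
grip_force: 0.0
```

```bash
sed -i 's/,330,250/,355,250/' n.py; python3 n.py
```

```text
[ 314  208   37   36 1031]
(array([ 0.51854507, -0.12267567]), array([ 0.21976641, -0.21979592, -0.48653352,  0.49133891])) [ 0.5169787  -0.236947    0.09121541] 12.35
```

Emit:
send_rows([
  {"hand": 22, "x": 1, "y": 25, "z": -4, "roll": 0},
  {"hand": 22, "x": 0, "y": 23, "z": 0, "roll": 0},
  {"hand": 22, "x": 0, "y": 0, "z": 0, "roll": 0},
  {"hand": 22, "x": 0, "y": 50, "z": 0, "roll": 0},
  {"hand": 22, "x": 0, "y": 50, "z": 0, "roll": 0},
  {"hand": 22, "x": 0, "y": 50, "z": 0, "roll": 0},
  {"hand": 22, "x": 0, "y": 50, "z": 0, "roll": 0},
  {"hand": 22, "x": 0, "y": -5, "z": 0, "roll": 0},
])

```text
time: 13.15
position: [0.5182, 0.0133, 0.0881]
tool_rot: [2.209, 2.231, 0.009]
ft_force: [-0.0, 0.2, -0.3]
grip_width: 0.254
grip_force: 0.0
```

Emit:
send_rows([
  {"hand": 22, "x": 0, "y": -45, "z": 0, "roll": 0},
  {"hand": 22, "x": 0, "y": -50, "z": 0, "roll": 0},
  {"hand": 22, "x": 0, "y": -20, "z": 0, "roll": 0},
  {"hand": 22, "x": 0, "y": 0, "z": 0, "roll": 0},
])

```text
time: 13.55
position: [0.5174, -0.1158, 0.087]
tool_rot: [2.229, 2.208, -0.001]
ft_force: [-0.2, -0.4, -0.3]
grip_width: 0.256
grip_force: 0.0
```

```bash
python3 n.py
```

```text
[ 243  208   36   36 1029]
(array([0.51587754, 0.09850039]), array([-0.71610777,  0.73429902, -0.44603095,  0.4388742 ])) [ 0.5175097  -0.11269811  0.08680442] 13.6
```

The long run stayed straight: the cup ended at (0.516, 0.0985), 87.5 mm beyond the commanded stop. Next is a dry run, without the cup, to see how far the tool overshoots at a stop.

Emit:
send_rows([
  {"hand": 22, "x": 0, "y": -45, "z": 0, "roll": 0},
  {"hand": 22, "x": 0, "y": -45, "z": 0, "roll": 0},
  {"hand": 22, "x": 0, "y": -10, "z": 0, "roll": 0},
  {"hand": 22, "x": 0, "y": 0, "z": 0, "roll": 0},
  {"hand": 22, "x": 0, "y": 0, "z": 0, "roll": 0},
  {"hand": 22, "x": 0, "y": 50, "z": 0, "roll": 0},
  {"hand": 22, "x": 0, "y": 50, "z": 0, "roll": 0},
  {"hand": 22, "x": 0, "y": 50, "z": 0, "roll": 0},
])

```text
time: 14.4
position: [0.5163, -0.0554, 0.0857]
tool_rot: [-2.22, -2.222, -0.002]
ft_force: [0.6, 0.5, -0.3]
grip_width: 0.253
grip_force: 0.0
```

```bash
python3 - <<'E'
from h import *
for i in range(8):
    s=get_state();print(round(s["time"],3),np.round(s["position"],4),np.round(s["qd"],2)); get_image("top")
E
```

```text
14.4 [ 0.5163 -0.0554  0.0857] [-0.69 -0.11 -0.28  0.17  0.03 -0.04 -0.97]
14.45 [ 0.516  -0.0444  0.086 ] [ 0.03  0.01 -0.   -0.02 -0.01  0.01  0.18]
14.5 [ 0.5163 -0.0482  0.086 ] [ 0.06  0.01  0.09 -0.03  0.06  0.01  0.07]
14.55 [ 0.5164 -0.0526  0.0859] [ 0.05  0.01  0.08 -0.02  0.03  0.    0.02]
14.6 [ 0.5165 -0.0559  0.0857] [ 0.04  0.01  0.05 -0.01  0.01 -0.    0.  ]
14.65 [ 0.5165 -0.0581  0.0855] [ 0.03  0.01  0.04 -0.01  0.    0.   -0.  ]
14.7 [ 0.5165 -0.0595  0.0854] [ 0.02  0.01  0.02 -0.01 -0.   -0.    0.  ]
14.75 [ 0.5165 -0.0604  0.0853] [ 0.01  0.    0.01 -0.   -0.   -0.   -0.  ]
```

The tool overshoots the commanded stop by about 16 mm, so I'd have to brake by reversing. I'll check the end speed after 1 and 2 rows, and what a reversing row does.

Emit:
send_rows([
  {"hand": 0, "x": 0, "y": -50, "z": 0, "roll": 0},
  {"hand": 0, "x": 0, "y": -50, "z": 0, "roll": 0},
  {"hand": 0, "x": 0, "y": -10, "z": 0, "roll": 0},
  {"hand": 0, "x": 0, "y": 0, "z": 0, "roll": 0},
  {"hand": 0, "x": 0, "y": 0, "z": 0, "roll": 0},
  {"hand": 0, "x": 0, "y": 50, "z": 0, "roll": 0},
])

```text
time: 15.4
position: [0.5166, -0.125, 0.0852]
tool_rot: [2.232, 2.207, -0.002]
ft_force: [1.4, -0.3, -0.2]
grip_width: 0.006
grip_force: 0.0
```

```bash
cat > q.py <<'E'
from bench import *;import numpy as np
for i in range(3):
    s=get_state();print(round(s["time"],3),np.round(s["position"],4),np.round(s["qd"],2)); get_image("top")
E
python3 q.py
```

```text
15.4 [ 0.5166 -0.125   0.0852] [-0.68 -0.24 -0.37  0.35 -0.08 -0.09 -0.96]
15.45 [ 0.5166 -0.1096  0.0853] [-0.02  0.01 -0.07 -0.   -0.04  0.01  0.15]
15.5 [ 0.5168 -0.1107  0.0854] [ 0.03  0.01  0.05 -0.02  0.05  0.    0.06]
```

Emit:
send_rows([
  {"hand": 0, "x": 0, "y": -50, "z": 0, "roll": 0},
  {"hand": 0, "x": 0, "y": 0, "z": 0, "roll": 0},
  {"hand": 0, "x": 0, "y": 0, "z": 0, "roll": 0},
  {"hand": 0, "x": 0, "y": 0, "z": 0, "roll": 0},
  {"hand": 0, "x": 0, "y": 50, "z": 0, "roll": 0},
  {"hand": 0, "x": 0, "y": 50, "z": 0, "roll": 0},
])

```text
time: 16.15
position: [0.5165, -0.0686, 0.0854]
tool_rot: [2.226, 2.216, 0.001]
ft_force: [1.1, -0.3, -0.8]
grip_width: 0.007
grip_force: 0.0
```

```bash
python3 q.py
```

```text
16.15 [ 0.5165 -0.0686  0.0854] [-0.69 -0.13 -0.31  0.21  0.01 -0.05 -0.96]
16.2 [ 0.5162 -0.0567  0.0857] [ 0.01  0.01 -0.02 -0.01 -0.01  0.01  0.18]
16.25 [ 0.5164 -0.0599  0.0856] [ 0.05  0.01  0.09 -0.02  0.06  0.01  0.06]
```

A one-row stroke ends faster than a long one, because of its velocity overshoot. I'll pull the cup back and try that stroke with reverse braking.

Emit:
send_rows([
  {"hand": 0, "x": 0, "y": 0, "z": 40, "roll": 0},
  {"hand": 0, "x": 0, "y": 5, "z": 40, "roll": 0},
  {"hand": 0, "x": 0, "y": 48, "z": 0, "roll": 0},
  {"hand": 0, "x": 0, "y": 48, "z": 0, "roll": 0},
  {"hand": 0, "x": 0, "y": 37, "z": 0, "roll": 0},
  {"hand": 0, "x": 0, "y": 0, "z": 0, "roll": 0},
  {"hand": 0, "x": 0, "y": 0, "z": -20, "roll": 0},
  {"hand": 0, "x": 0, "y": 0, "z": -30, "roll": 0},
  {"hand": 0, "x": 0, "y": 0, "z": -22, "roll": 0},
  {"hand": 0, "x": 0, "y": -10, "z": 0, "roll": 0},
])

```text
time: 17.3
position: [0.514, 0.0587, 0.0904]
tool_rot: [-2.218, -2.218, 0.006]
ft_force: [-0.7, 2.8, 0.3]
grip_width: 0.005
grip_force: 0.8
```

Emit:
send_rows([
  {"hand": 0, "x": 0, "y": -20, "z": 0, "roll": 0},
  {"hand": 0, "x": 0, "y": -25, "z": 0, "roll": 0},
  {"hand": 0, "x": 0, "y": -25, "z": 0, "roll": 0},
  {"hand": 0, "x": 0, "y": -20, "z": 0, "roll": 0},
  {"hand": 0, "x": 0, "y": -5, "z": 0, "roll": 0},
  {"hand": 0, "x": 0, "y": 4, "z": 0, "roll": 0},
  {"hand": 0, "x": 0, "y": 0, "z": 40, "roll": 0},
  {"hand": 0, "x": 0, "y": 0, "z": 35, "roll": 0},
  {"hand": 0, "x": 0, "y": -45, "z": 0, "roll": 0},
  {"hand": 0, "x": 0, "y": -35, "z": 0, "roll": 0},
])

```text
time: 18.3
position: [0.518, -0.1125, 0.1707]
tool_rot: [2.216, 2.221, 0.002]
ft_force: [0.2, -0.4, 0.3]
grip_width: 0.006
grip_force: 0.0
```

Emit:
send_rows([
  {"hand": 22, "x": 0, "y": 0, "z": -40, "roll": 0},
  {"hand": 22, "x": 0, "y": 0, "z": -43, "roll": 0},
  {"hand": 22, "x": 0, "y": 0, "z": 0, "roll": 0},
  {"hand": 22, "x": 0, "y": 0, "z": 0, "roll": 0},
  {"hand": 22, "x": 0, "y": 0, "z": 0, "roll": 0},
])

```text
time: 18.8
position: [0.5184, -0.112, 0.0877]
tool_rot: [2.22, 2.219, 0.003]
ft_force: [0.6, -0.6, 0.6]
grip_width: 0.247
grip_force: 0.0
```

```bash
python3 n.py
```

```text
[276 208  35  36 996]
(array([ 0.51710958, -0.00286036]), array([-0.79394859,  0.81420388, -0.4676346 ,  0.45983074])) [ 0.51846212 -0.11234333  0.08780985] 18.85
```

Emit:
send_rows([
  {"hand": 22, "x": -1, "y": 24, "z": -3, "roll": 0},
  {"hand": 22, "x": 0, "y": 20, "z": 0, "roll": 0},
  {"hand": 22, "x": 0, "y": 0, "z": 0, "roll": 0},
  {"hand": 22, "x": 0, "y": 0, "z": 0, "roll": 0},
  {"hand": 22, "x": 0, "y": -30, "z": 0, "roll": 0},
  {"hand": 22, "x": 0, "y": 50, "z": 0, "roll": 0},
])

```text
time: 19.45
position: [0.5165, -0.0625, 0.0828]
tool_rot: [2.241, 2.193, -0.007]
ft_force: [1.2, 0.1, -0.1]
grip_width: 0.255
grip_force: 0.0
```

```bash
python3 -c "
from bench import *;s=get_state();print(s['position'],s['qd'],s['time'])"
```

```text
[ 0.51649079 -0.06249315  0.08278068] [-0.78148538 -0.09992044 -0.39439947  0.18530596 -0.06000331 -0.05054846
 -1.08431885] 19.45
```

Emit:
send_rows([
  {"hand": 22, "x": 0, "y": -50, "z": 0, "roll": 0},
])

```text
time: 19.55
position: [0.5181, -0.0863, 0.0839]
tool_rot: [-2.203, -2.238, -0.011]
ft_force: [1.7, 1.5, -0.2]
grip_width: 0.254
grip_force: 0.0
```

Emit:
send_rows([
  {"hand": 22, "x": 0, "y": -20, "z": 0, "roll": 0},
  {"hand": 22, "x": 0, "y": 0, "z": 0, "roll": 0},
  {"hand": 22, "x": 0, "y": 0, "z": 0, "roll": 0},
])

```text
time: 19.85
position: [0.5157, -0.1202, 0.0827]
tool_rot: [2.226, 2.216, 0.0]
ft_force: [0.7, 0.6, -0.6]
grip_width: 0.252
grip_force: 0.0
```

```bash
python3 n.py
```

```text
[ 262  209   36   36 1023]
(array([0.51347004, 0.03914148]), array([-0.47933841,  0.49133002, -0.45476756,  0.45073757])) [ 0.51566754 -0.11905198  0.08258812] 19.9
```

The stroke moved the cup 42 mm, of which about 33 mm was a free glide beyond the tool's peak, so the machine can be cleared. I'll push the cup slowly to y≈0.1435 for the real shove.

Emit:
send_rows([
  {"hand": 22, "x": 0, "y": 40, "z": 0, "roll": 0},
  {"hand": 22, "x": 0, "y": 35, "z": 0, "roll": 0},
  {"hand": 22, "x": 0, "y": 12, "z": 2, "roll": 0},
  {"hand": 22, "x": 0, "y": 12, "z": 0, "roll": 0},
  {"hand": 22, "x": 0, "y": 12, "z": 0, "roll": 0},
  {"hand": 22, "x": 1, "y": 12, "z": 0, "roll": 0},
  {"hand": 22, "x": 1, "y": 12, "z": 0, "roll": 0},
  {"hand": 22, "x": 1, "y": 12, "z": 0, "roll": 0},
  {"hand": 22, "x": 0, "y": 12, "z": 0, "roll": 0},
  {"hand": 22, "x": 0, "y": 10, "z": 0, "roll": 0},
])

```text
time: 20.9
position: [0.5188, 0.0513, 0.0844]
tool_rot: [2.223, 2.219, 0.001]
ft_force: [0.4, -5.8, 4.8]
grip_width: 0.253
grip_force: 2.6
```

Emit:
send_rows([
  {"hand": 22, "x": 0, "y": 8, "z": 0, "roll": 0},
  {"hand": 22, "x": 0, "y": 6, "z": 0, "roll": 0},
  {"hand": 22, "x": 0, "y": 5, "z": 0, "roll": 0},
  {"hand": 22, "x": 0, "y": 4, "z": 0, "roll": 0},
  {"hand": 22, "x": 0, "y": 3, "z": 0, "roll": 0},
  {"hand": 22, "x": 0, "y": 2, "z": 0, "roll": 0},
  {"hand": 22, "x": 0, "y": 1, "z": 0, "roll": 0},
  {"hand": 22, "x": 0, "y": 0, "z": 0, "roll": 0},
  {"hand": 22, "x": 0, "y": 0, "z": 0, "roll": 0},
  {"hand": 22, "x": 0, "y": 0, "z": 0, "roll": 0},
])

```text
time: 21.9
position: [0.5185, 0.0794, 0.0842]
tool_rot: [-2.224, -2.219, -0.0]
ft_force: [-0.7, -4.2, 1.8]
grip_width: 0.257
grip_force: 1.9
```

```bash
python3 m.py
```

```text
22.0 [0.5185 0.0793 0.0842] [ 0.46399456 -3.52943888  3.47753621]
[366 259  36  31 572]
(array([0.51391607, 0.14083214]), array([5.68434189e-14, 5.68434189e-14]))
```

View pics/cur.png

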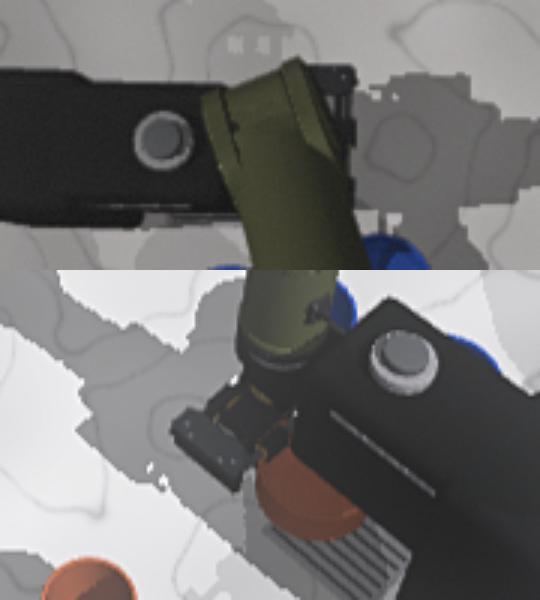

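The cup is touching the cradle at about y=0.142, with the hand clear of the head. Now the calibrated shove.

Emit:
send_rows([
  {"hand": 22, "x": 0, "y": -28, "z": 0, "roll": 0},
  {"hand": 22, "x": 0, "y": 50, "z": 0, "roll": 0},
  {"hand": 22, "x": 0, "y": -50, "z": 0, "roll": 0},
  {"hand": 22, "x": 0, "y": -50, "z": 0, "roll": 0},
  {"hand": 22, "x": 0, "y": -50, "z": 0, "roll": 0},
  {"hand": 22, "x": 0, "y": -30, "z": 0, "roll": 0},
  {"hand": 22, "x": 0, "y": 0, "z": 0, "roll": 0},
])

```text
time: 22.7
position: [0.5181, -0.0832, 0.0836]
tool_rot: [-2.232, -2.211, 0.001]
ft_force: [0.3, 0.5, 0.2]
grip_width: 0.248
grip_force: 0.0
```

```bash
python3 m.py; python3 - <<'E'
from h import *
print(meas(get_image('top'),(180,190,330,260)))
print(sil('scene',.516,.190).max(0),sil('scene',.516,.190).min(0))
E
```

```text
22.8 [ 0.5184 -0.0778  0.0838] [ 0.54434164  0.41027228 -0.75767692]
[378 266  37  34 614]
(array([0.51277729, 0.18396494]), array([1.63140612e-11, 1.30171429e-11]))
[243 212   8  27 143]
[421.95555425 301.73585744] [378.41415218 257.47010581]
```

View pics/cur.png

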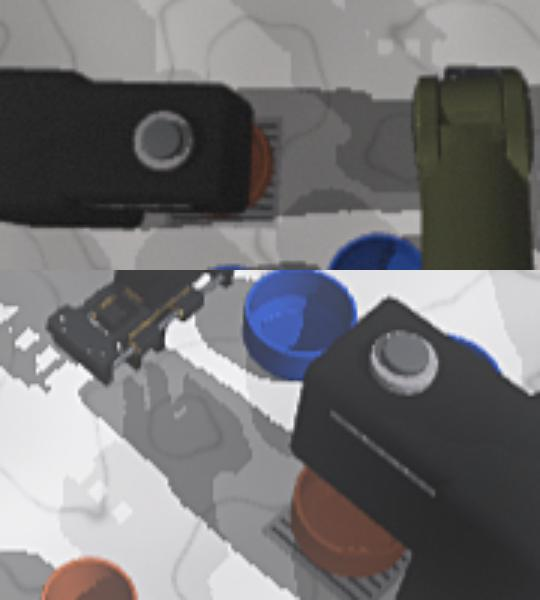

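The cup stands under the head at about (0.513, 0.184), roughly 7 mm from the nozzle axis and undisturbed. Next is the button: close the fingers, go up and over.

Emit:
send_rows([
  {"hand": 0, "x": 0, "y": 0, "z": 46, "roll": 0},
  {"hand": 0, "x": 0, "y": 0, "z": 46, "roll": 0},
  {"hand": 0, "x": 0, "y": 0, "z": 46, "roll": 0},
  {"hand": 0, "x": 0, "y": 0, "z": 46, "roll": 0},
  {"hand": 0, "x": 0, "y": 0, "z": 46, "roll": 0},
  {"hand": 0, "x": 0, "y": 0, "z": 46, "roll": 0},
  {"hand": 0, "x": 0, "y": 0, "z": 40, "roll": 0},
  {"hand": 0, "x": 0, "y": 0, "z": 0, "roll": 0},
  {"hand": 0, "x": -1, "y": 40, "z": 0, "roll": 0},
  {"hand": 0, "x": -1, "y": 45, "z": 0, "roll": 0},
])

```text
time: 23.85
position: [0.5164, 0.0078, 0.3993]
tool_rot: [-2.224, -2.217, -0.0]
ft_force: [1.2, 1.6, 0.1]
grip_width: 0.008
grip_force: 0.0
```

Emit:
send_rows([
  {"hand": 0, "x": 0, "y": 45, "z": 0, "roll": 0},
  {"hand": 0, "x": 0, "y": 45, "z": 0, "roll": 0},
  {"hand": 0, "x": 0, "y": 45, "z": 0, "roll": 0},
  {"hand": 0, "x": 0, "y": 30, "z": 0, "roll": 0},
  {"hand": 0, "x": 0, "y": 15, "z": 0, "roll": 0},
  {"hand": 0, "x": 0, "y": 0, "z": 0, "roll": 0},
  {"hand": 0, "x": 0, "y": 0, "z": 0, "roll": 0},
  {"hand": 0, "x": 0, "y": 0, "z": 0, "roll": 0},
])

```text
time: 24.65
position: [0.5166, 0.1852, 0.3998]
tool_rot: [2.225, 2.218, -0.001]
ft_force: [0.1, -0.3, -0.3]
grip_width: 0.007
grip_force: 0.0
```

Shift y by +4 mm, then go down to just above the button and press in small steps.

Emit:
send_rows([
  {"hand": 0, "x": 0, "y": 4, "z": -15, "roll": 0},
  {"hand": 0, "x": 0, "y": 0, "z": -10, "roll": 0},
  {"hand": 0, "x": 0, "y": 0, "z": -8, "roll": 0},
  {"hand": 0, "x": 0, "y": 0, "z": -3, "roll": 0},
  {"hand": 0, "x": 0, "y": 0, "z": -2, "roll": 0},
  {"hand": 0, "x": 0, "y": 0, "z": -2, "roll": 0},
  {"hand": 0, "x": 0, "y": 0, "z": -2, "roll": 0},
  {"hand": 0, "x": 0, "y": 0, "z": 0, "roll": 0},
  {"hand": 0, "x": 0, "y": 0, "z": 0, "roll": 0},
])

```text
time: 25.55
position: [0.5166, 0.19, 0.3587]
tool_rot: [2.224, 2.218, -0.0]
ft_force: [-1.9, -2.0, 3.7]
grip_width: 0.002
grip_force: 1.7
```

Emit:
send_rows([
  {"hand": 0, "x": 0, "y": 0, "z": -2, "roll": 0},
  {"hand": 0, "x": 0, "y": 0, "z": -1, "roll": 0},
  {"hand": 0, "x": 0, "y": 0, "z": -1, "roll": 0},
  {"hand": 0, "x": 0, "y": 0, "z": 0, "roll": 0},
  {"hand": 0, "x": 0, "y": 0, "z": 0, "roll": 0},
])

```text
time: 26.05
position: [0.5167, 0.1902, 0.356]
tool_rot: [2.223, 2.218, 0.001]
ft_force: [-5.1, -3.9, 11.5]
grip_width: 0.002
grip_force: 5.8
```

Emit:
send_rows([
  {"hand": 0, "x": 0, "y": 0, "z": -1, "roll": 0},
  {"hand": 0, "x": 0, "y": 0, "z": -1, "roll": 0},
  {"hand": 0, "x": 0, "y": 0, "z": 0, "roll": 0},
  {"hand": 0, "x": 0, "y": 0, "z": 0, "roll": 0},
])

```text
time: 26.45
position: [0.5166, 0.1903, 0.3559]
tool_rot: [2.222, 2.217, 0.002]
ft_force: [-6.8, -4.0, 20.1]
grip_width: 0.006
grip_force: 10.1
```

```bash
python3 - <<'E'
from h import *
t=get_image("top");s=get_image("scene");print(get_state()["position"],get_state()["ft_force"])
cv2.imwrite("pics/b1.png",cv2.resize(s[170:290,350:480],None,fx=5,fy=4.9,interpolation=2))
E
```

```text
[0.51665043 0.19026881 0.35586694] [-8.02045454 -5.09140702 19.59884365]
```

View pics/b1.png

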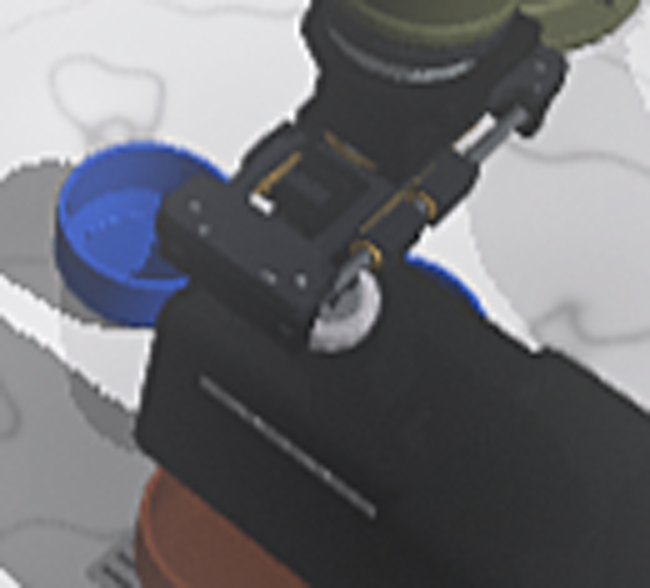

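It's on a hard stop at z=0.3559. I'll ease up in steps and read the force, to learn the actual travel from free to bottom.

Emit:
send_rows([
  {"hand": 0, "x": 0, "y": 0, "z": 3, "roll": 0},
  {"hand": 0, "x": 0, "y": 0, "z": 2, "roll": 0},
  {"hand": 0, "x": 0, "y": 0, "z": 0, "roll": 0},
  {"hand": 0, "x": 0, "y": 0, "z": 0, "roll": 0},
  {"hand": 0, "x": 0, "y": 0, "z": 0, "roll": 0},
])

```text
time: 27.05
position: [0.5168, 0.1902, 0.3571]
tool_rot: [2.224, 2.219, 0.0]
ft_force: [-1.5, -2.1, 4.0]
grip_width: 0.003
grip_force: 2.1
```

Emit:
send_rows([
  {"hand": 0, "x": 0, "y": 0, "z": 2, "roll": 0},
  {"hand": 0, "x": 0, "y": 0, "z": 0, "roll": 0},
  {"hand": 0, "x": 0, "y": 0, "z": 0, "roll": 0},
  {"hand": 0, "x": 0, "y": 0, "z": 0, "roll": 0},
])

```text
time: 27.45
position: [0.5168, 0.1902, 0.3592]
tool_rot: [2.224, 2.219, 0.001]
ft_force: [0.0, -2.1, 2.5]
grip_width: 0.002
grip_force: 1.5
```

Emit:
send_rows([
  {"hand": 0, "x": 0, "y": 0, "z": 2, "roll": 0},
  {"hand": 0, "x": 0, "y": 0, "z": 0, "roll": 0},
  {"hand": 0, "x": 0, "y": 0, "z": 0, "roll": 0},
  {"hand": 0, "x": 0, "y": 0, "z": 0, "roll": 0},
])

```text
time: 27.85
position: [0.5167, 0.1904, 0.3612]
tool_rot: [2.224, 2.219, 0.001]
ft_force: [1.2, -0.2, 2.3]
grip_width: 0.008
grip_force: 0.9
```

The spring force fades to zero at about 0.362, so the 6 mm travel was fully used. I'll retreat, check the cup and hand in.

Emit:
send_rows([
  {"hand": 0, "x": 0, "y": 0, "z": 15, "roll": 0},
  {"hand": 0, "x": 0, "y": 0, "z": 30, "roll": 0},
  {"hand": 0, "x": 0, "y": 0, "z": 30, "roll": 0},
  {"hand": 0, "x": 0, "y": 0, "z": 0, "roll": 0},
  {"hand": 0, "x": 0, "y": 0, "z": 0, "roll": 0},
  {"hand": 0, "x": 0, "y": 0, "z": 0, "roll": 0},
])

```text
time: 28.45
position: [0.5162, 0.1902, 0.4355]
tool_rot: [-2.223, -2.219, 0.002]
ft_force: [0.8, -0.6, -0.6]
grip_width: 0.006
grip_force: 0.0
```

```bash
python3 m.py && python3 -c "
from bench import *
print(close_job())"
```

```text
28.55 [0.5162 0.1901 0.4352] [-0.51407201 -0.66263696 -0.48047896]
[378 266  37  34 592]
(array([0.51277729, 0.18396494]), array([1.63140612e-11, 1.30171429e-11]))
the job is handed in; nothing more can be done
None
```

I slid the cup under the nozzle, about 7 mm off its axis by my last measurement, pressed the start button fully down and released it, and handed the job in at about 28.6 s; the hand-in returned no verdict.

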